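# Index the sample turntable to bring the amber glass into the laser beam

## Task

Bring the amber glass into the laser beam: press the red plunger of the indexing turntable right in with the fingertips to free it, turn the table one hole, the short way, and let the plunger spring fully up into that next hole so that the table is locked with the amber glass between laser and detector. Only press and push, without pinching the knob or lifting anything: do not touch the glasses, which must stay upright in their seats, and leave the other things on the breadboard where they are.

Things in the scene. Friction and masses are not known exactly. Their poses are not given: they have to be found in the camera images.
- board: aluminium breadboard, 300 mm in x, 600 mm in y, top 20 mm over the bench, fixed, at another place and yaw each time. Origin at the centre of its underside, on the turning axis of the indexing table; x, y along its sides, z up
- laser_mouth (a point): mouth of the black laser head, a tube 32 mm in diameter, 130 mm long, which lies along the board's y, from here towards +y, on a post; centre line 92 mm over the bench, its clamp up to 113 mm
- detector_face (a point): face of the detector, a black round head 40 mm in diameter, 24 mm deep, on a post; it faces the laser along the board's y, centre 92 mm over the bench
- index_plate (a point): centre of the top of the round light-grey index plate (270 mm in diameter, fixed to the board, top 55 mm over the bench). It has eight brass-bushed holes, 45 degrees apart, on a circle of 115 mm radius about the axis (one towards the board's -x, one towards +x), joined by a circular slot
- table_axis (a point): point on the vertical turning axis at the top face of the black turntable (160 mm in diameter), 72 mm over the bench. It has eight seats, each of three steel pins 7 mm high, 45 degrees apart on a circle of 55 mm radius; a black arm 28 mm wide reaches out from its rim over the hole circle and carries the plunger
- turntable (a joint): turn of the table, rad, positive counterclockwise seen from above; about 0 at the start, with the plunger in the hole towards the board's -x; the next holes are at +0.785 and -0.785. About 0.015 rad of play in a hole. With the plunger pressed in it turns easily (about 1 N sideways at the knob) and hardly coasts
- plunger (a joint): how far the plunger is pressed down, m: 0 up (seated in a hole), 0.013 at its stop; spring 4 N at 0, 8.6 N at the stop. It frees the table beyond about 0.010. Between holes the plate's underside keeps it down at about 0.010, also when let go; let go within about 4 mm of a hole's centre it springs up into the hole and centres itself
- beam_spot (a point): the place in the laser beam where the glass under test stands: 55 mm from the axis on the board's +x side, 92 mm over the bench (middle of the glass)
- knob_top (a point): centre of the flat top of the plunger's round red knob (37 mm in diameter at the top, 11 mm thick, on a 10 mm stem), 115 mm from the axis; 110 mm over the bench when up, 97 mm at the stop. It moves down with the plunger and round with the table
- knob_rim: the knob's knurled dark red rim, 42 mm in diameter, 8 mm high, its upper edge 3 mm below the knob's top; origin at the centre of its underside. The knob is to be pressed and pushed, not pinched by its rim
- amber_glass: amber glass standard: cylinder 28 mm in diameter on a black foot 30 mm in diameter, 37 mm high in all, loose in a seat of the turntable; at the start in one of the two seats next to that in the beam, left or right. Origin at the centre of its underside, 72 mm over the bench, z up
- green_glass: the same in green, at the start in the seat on the other side of the beam
- blue_glass: the same in blue, at the start in the beam
- clear_glass: the same in clear glass, in the seat a quarter turn counterclockwise from the beam
- ball_driver: hand driver with yellow handle, 150 mm long, lying on the board; leave alone
- mirror_mount: black mirror mount on a round foot, 105 mm high, standing on the board; origin at the centre of its underside; leave alone
- spare_post: steel post 13 mm in diameter, 50 mm high, standing on the board; origin at the centre of its underside; leave alone
- lens_box: flat blue box, 50 x 50 x 22 mm, on the board; leave alone
- cleaner_bottle: small brown bottle, 38 mm in diameter, 85 mm high, standing on the board; leave alone

How it is judged:
By the outcome, as a careful person would: the job done as asked, in the order asked, and still so for the second after the job is handed in, with the robot touching nothing.
It also fails if it takes over 32 s, if anything falls off the work surface, if the arm or the gripper's body presses on something with over 40 N, if the wrist force passes 120 N, or if a joint passes its speed limit or range.

## Robot

A 6-joint arm with a two-finger parallel gripper is mounted at the origin on the work surface. World frame = base frame: x ahead of the robot, y to its left, z up, the work surface at z = 0. Lengths are in mm, angles in rad, forces in N, time in s.
With the tool pointing down it reaches from about 350 to 975 mm from the base axis. Payload 7.1 kg.
Tool frame: the origin (TCP) lies at the very end of the fingers, on their centre line; the grasp point (between the pads) lies 19 mm behind it (ctrl.pinch_z is the distance from the TCP to the grasp point, in mm); z points along the fingers, y is the direction in which the jaws open and shut (so a half turn about z gives the same grasp; the last joint's range is limited). The gripper opens to 88 mm and grips with 3 to 60 N. Pads are 20 mm wide; open, the fingers measure 115 mm over their backs; the gripper's body (75 mm by 178 mm) begins 61 mm behind the grasp point.
Start: joints at [-1.264, 0.423, 1.63, -0, 1.089, -0.019], TCP at [200.059, -592.099, 222.675] pointing down, gripper open.
Joint ranges: [-3, 3], [-0.9, 2.11], [0.09, 2.58], [-1.31, 4.45], [0.11, 2.69], [-2.54, 2.54]. Speed limits (rad/s): [2.39, 2.39, 3.01, 3.14, 3.14, 3.14].

## Interface

Orientations are given as a rotation vector (axis times angle).
In Python, from workcell import ctrl gives the robot as it stands.
- The arm moves only by the shell command python3 -m inch 'ROWS' [OPENING]. ROWS is JSON, a list of rows, each an object with "xyz": the shift along the tool's x, y, z in cm, a list of three; "spin": the turn about the tool's z in degrees. A call has 1 to 20 rows; each row is the pose to reach, as a shift and turn from the pose measured when the call began, along the tool's axes at that moment; what a row does not reach only later rows make up. A row lasts 1/10 s, in which the tool goes at most 50 mm and 8.59 degrees, less where a joint would pass 70% of its speed; a pose out of reach is approached as far as the arm can. A call with a gripper value outside its range is refused whole. OPENING is the closure, from 0 (fully open) to 1 (shut), set as the call begins (- or left out, the last holds). The fingers move at their own pace and stop on an object; the grip force is fixed at half the most. Time passes only in rows, so rows that repeat a pose let the fingers close. It gives the time, the measured TCP pose, the force and the opening at its end, in the units of the state.
- ctrl.get_obs(): the state, without advancing time (a new reading comes with each control period).
- ctrl.get_image(name): name is "scene" or "side" or "wrist"; returns the picture (384x512x3 uint8, red, green, blue); there is no depth.
- ctrl.camera_info(name): a dict with "camera_matrix" (3x3 intrinsics, pixels), "R" (3x3) and "t" (3): a world point X has camera coordinates R X + t; the wrist camera has in their place "hand_eye" (4x4, takes a point from camera to tool coordinates, whose origin is the TCP and whose axes are the flange's). Camera axes: x right, y down, z forward; pixel columns grow to the right and rows downward; lengths in mm; the calibration is good to about 2 mm. A picture is of the moment at which its call begins: read the wrist's pose just before it. camera_info takes no time and is no camera call.
- ctrl.close_job(): hands the job in, once; it reports no verdict.
The state is a dict: "t": time; "qpos": joint angles; "qvel": joint speeds; "joint_torque": joint torques, N m; "ee_pos": TCP position; "orientation": TCP orientation; "ft_force": force on the tool from outside, world axes, zero at the start; "moment": the same for the moment, N m; "width": finger opening in mm.
Only numpy, scipy, OpenCV 4.12 (cv2) and the standard library are available. Lean on these libraries where they do the work, as an engineer would, in place of code of your own. Each camera call takes 0.05 s, during which the arm holds its last target. There are 200 camera calls.

## Working session

There is one attempt and no reset: what is moved stays moved. The work goes in short steps, Python scripts to look and compute and a shell command to move; the robot and the scene stay as the last step left them, time stands still between calls to the robot, and variables do not carry over. Pictures are saved under pics/ and viewed, about 8 in all and at most 12, crops included, and the job is handed in when it is done.

```bash
mkdir -p pics; ls
python3 - <<'E'
from workcell import ctrl
import cv2,numpy as np
np.set_printoptions(precision=4,suppress=True)
o=ctrl.get_obs();print(o)
a=ctrl.get_image("scene");b=ctrl.get_image("side")
cv2.imwrite("pics/scene0.png",a[...,::-1]);cv2.imwrite("pics/side0.png",b[...,::-1])
for n in("scene","side","wrist"):print(n,ctrl.camera_info(n))
E
```

```text
pics
{'t': 0.0, 'qpos': array([-1.264 ,  0.4239,  1.6307, -0.    ,  1.0886, -0.019 ]), 'qvel': array([-0.0003,  0.0005, -0.0008,  0.0007,  0.0001, -0.0009]), 'joint_torque': array([ -0.0016, -54.4639, -27.3671,   0.0643,   0.0227,  -0.0001]), 'ee_pos': array([ 199.8967, -591.563 ,  221.8803]), 'orientation': array([-3.0984, -0.5093,  0.0004]), 'ft_force': array([ 0.7636,  0.7173, -0.0832]), 'moment': array([ 0.0584,  0.0231, -0.0243]), 'width': 87.26662668556156}
scene {'camera_matrix': array([[389.2931,   0.    , 249.0478],
       [  0.    , 389.2931, 189.5103],
       [  0.    ,   0.    ,   1.    ]]), 'R': array([[-0.2177,  0.976 ,  0.0075],
       [ 0.6466,  0.15  , -0.7479],
       [-0.7311, -0.158 , -0.6638]]), 't': array([ 115.9721, -327.5417, 1288.7596])}
side {'camera_matrix': array([[471.2449,   0.    , 255.7718],
       [  0.    , 471.2449, 183.2748],
       [  0.    ,   0.    ,   1.    ]]), 'R': array([[-0.6963, -0.7177,  0.0085],
       [-0.4087,  0.3866, -0.8267],
       [ 0.5901, -0.5791, -0.5625]]), 't': array([429.9977, 313.201 , 708.4786])}
wrist {'camera_matrix': array([[271.1308,   0.    , 258.2757],
       [  0.    , 271.1308, 194.3966],
       [  0.    ,   0.    ,   1.    ]]), 'hand_eye': array([[  -0.0009,   -0.9699,   -0.2435,   65.9013],
       [   1.    ,   -0.001 ,    0.0005,   -0.9991],
       [  -0.0007,   -0.2435,    0.9699, -161.9183],
       [   0.    ,    0.    ,    0.    ,    1.    ]])}
```

View pics/scene0.png

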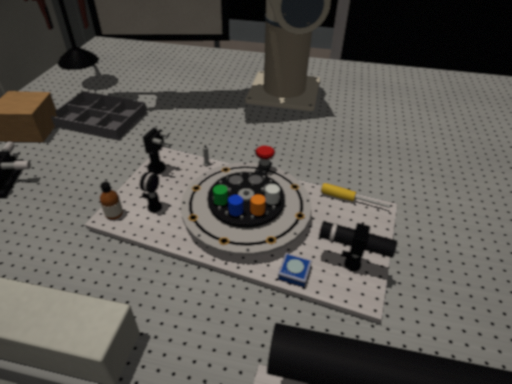

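View pics/side0.png

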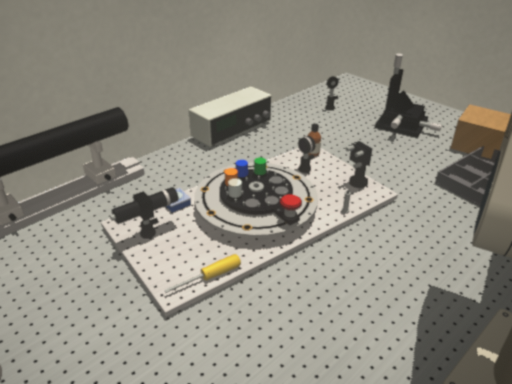

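The scene picture shows the red knob at (265,152) and the hub at (247,192). The glasses are blue (236,206), amber (258,205), clear (272,195) and green (221,195). The laser is on the right at (355,238) and the detector on the left at (150,185). The side picture shows the knob at (290,201) and the hub at (256,186). Amber lies between blue and clear, counterclockwise of the beam, so the table should turn clockwise by -0.785, with the knob moving to the laser side. Next I measure.

```bash
cat > h.py <<'E'
import numpy as np,cv2
from workcell import ctrl
from scipy.spatial.transform import Rotation as Ro
np.set_printoptions(precision=2,suppress=True)
def cam(n,o=None):
    c=ctrl.camera_info(n);K=np.array(c["camera_matrix"])
    if n!="wrist":return K,np.array(c["R"]),np.array(c["t"])
    T=np.eye(4);T[:3,:3]=Ro.from_rotvec(o["orientation"]).as_matrix();T[:3,3]=o["ee_pos"]
    W=np.linalg.inv(T@np.array(c["hand_eye"]));return K,W[:3,:3],W[:3,3]
def onz(C,uv,z):
    K,R,t=C;d=R.T@np.linalg.inv(K)@[uv[0],uv[1],1];c=-R.T@t
    return c+d*(z-c[2])/d[2]
def tri(C1,u1,C2,u2):
    P=[C[0]@np.c_[C[1],C[2]] for C in(C1,C2)]
    X=cv2.triangulatePoints(P[0],P[1],np.array(u1,float),np.array(u2,float))[:,0];return X[:3]/X[3]
def proj(C,X):
    x=C[0]@(C[1]@np.asarray(X)+C[2]);return x[:2]/x[2]
def blob(img,lo,hi,roi):
    x0,y0,x1,y1=roi;h=cv2.cvtColor(img[y0:y1,x0:x1],cv2.COLOR_RGB2HSV)
    h[...,0]=(h[...,0].astype(int)+90)%180   # red -> 90
    m=cv2.inRange(h,lo,hi);n,l,s,c=cv2.connectedComponentsWithStats(m)
    i=1+np.argmax(s[1:,4]);return c[i]+[x0,y0],s[i]+[x0,y0,0,0,0]
E
python3 - <<'E'
from h import *
a=cv2.imread("pics/scene0.png")[...,::-1];b=cv2.imread("pics/side0.png")[...,::-1]
a,b=map(np.ascontiguousarray,(a,b));A,B=cam("scene"),cam("side")
u,s=blob(a,(80,150,150),(98,255,255),(240,130,300,180));v,r=blob(b,(80,150,150),(98,255,255),(270,185,320,220))
print(u,s,v,r);K=tri(A,u,B,v);print("knob",K,onz(A,u,108),onz(B,v,108))
H=tri(A,(247,192),B,(256.5,186.5));print("hub",H,onz(A,(247,192),74),onz(B,(256.5,186.5),74))
d=K-H;print(np.hypot(*d[:2]),np.degrees(np.arctan2(d[1],d[0])))
for n,p,q in(("blue",(236,206),(241,169)),("amber",(258,205),(231,176)),("green",(221,195),(260,166)),("clear",(272,195),(235,187))):
    X=tri(A,p,B,q);e=X-H;print(n,X,np.hypot(*e[:2]),np.degrees(np.arctan2(e[1],e[0])))
for n,p,q in(("laser mouth",(325,231),(172,200)),("det",(155,183),(305,146)),("mirror",(154,150),(360,152)),("post",(206,150),(348,190))):
    X=tri(A,p,B,q);print(n,X)
E
```

```text
Traceback (most recent call last):
  File "h.py", line 22, in blob
    i=1+np.argmax(s[1:,4]);return c[i]+[x0,y0],s[i]+[x0,y0,0,0,0]
        ~~~~~~~~~^^^^^^^^^
ValueError: attempt to get argmax of an empty sequence
```

Run:
```python
from h import *
a=cv2.imread("pics/scene0.png")[...,::-1];b=cv2.imread("pics/side0.png")[...,::-1]
a,b=map(np.ascontiguousarray,(a,b));A,B=cam("scene"),cam("side")
print(a[152,265],a[149,265],b[201,290])
lo,hi=(80,130,110),(100,255,255)
u,s=blob(a,lo,hi,(240,130,300,180));v,r=blob(b,lo,hi,(270,185,320,220))
print(u,s,v,r);K=tri(A,u,B,v);print("knob",K,onz(A,u,108),onz(B,v,108))
H=tri(A,(247,192),B,(256.5,186.5));print("hub",H,onz(A,(247,192),74),onz(B,(256.5,186.5),74))
d=K-H;print(np.hypot(*d[:2]),np.degrees(np.arctan2(d[1],d[0])))
for n,p,q in(("blue",(236,206),(241,169)),("amber",(258,205),(231,176)),("green",(221,195),(260,166)),("clear",(272,195),(235,187))):
    X=tri(A,p,B,q);e=X-H;print(n,X,np.hypot(*e[:2]),np.degrees(np.arctan2(e[1],e[0])))
for n,p,q in(("laser mouth",(325,231),(172,200)),("det",(155,183),(305,146)),("mirror",(154,150),(360,152)),("post",(206,150),(348,190))):
    X=tri(A,p,B,q);print(n,X)
```

```text
[149  27  24] [148  24  22] [207  58  51]
[264.71 149.98] [256 146  18   9 128] [290.19 200.54] [280 194  21  14 216]
knob [493.06  26.79 107.69] [491.54  25.18 108.  ] [492.5   28.83 108.  ]
hub [603.35  11.71  78.22] [597.8    9.63  74.  ] [607.53   8.44  74.  ]
111.32101054917258 172.21589826798183
blue [661.78   3.21  91.94] 59.03640504426416 -8.275132947862652
amber [651.77  42.81  95.28] 57.540058367712525 32.716142702163694
green [639.47 -33.29  93.82] 57.70434327621455 -51.253807058303224
clear [616.27  63.46  94.02] 53.34148464396124 75.9859526702892
laser mouth [681.13 175.68  83.77]
det [ 631.39 -176.1    91.79]
mirror [ 517.54 -232.12   95.18]
post [ 464.83 -123.89   70.18]
```

```bash
python3 -m inch '[{"xyz":[1.5,-1.2,0],"spin":-2},{"xyz":[4,-3.3,0],"spin":-5},{"xyz":[7.5,-6.1,0],"spin":-10},{"xyz":[11,-9,0],"spin":-15},{"xyz":[15,-12.2,0],"spin":-20},{"xyz":[19,-15.5,0],"spin":-25},{"xyz":[23,-18.7,0],"spin":-30},{"xyz":[27,-22,0],"spin":-35},{"xyz":[31,-25.2,0],"spin":-40},{"xyz":[35,-28.5,0],"spin":-45},{"xyz":[39,-31.7,0],"spin":-50},{"xyz":[42.5,-34.6,0],"spin":-55},{"xyz":[45.5,-37,0],"spin":-59},{"xyz":[47.5,-38.7,0],"spin":-61},{"xyz":[48.5,-39.5,0],"spin":-63},{"xyz":[48.8,-39.7,0],"spin":-63},{"xyz":[48.8,-39.7,0],"spin":-63},{"xyz":[48.8,-39.7,0],"spin":-63}]' 1
python3 - <<'E'
from h import *
o=ctrl.get_obs();im=ctrl.get_image("wrist");cv2.imwrite("pics/w1.png",im[...,::-1]);print(o["qpos"])
np.save("w1.npy",o,allow_pickle=True);C=cam("wrist",o)
for n,X in(("knob",(493,27,110)),("axis",(604,11,72))):print(n,proj(C,X))
E
```

```text
t: 1.9
ee_pos: [534.4, -60.3, 222.4]
orientation: [-2.377, -2.051, 0.0]
ft_force: [-0.0, 0.1, 0.7]
width: 0.6
[-0.13  0.3   1.82  0.    1.02  0.01]
knob [203.55 112.11]
axis [311.75 113.37]
```

View pics/w1.png

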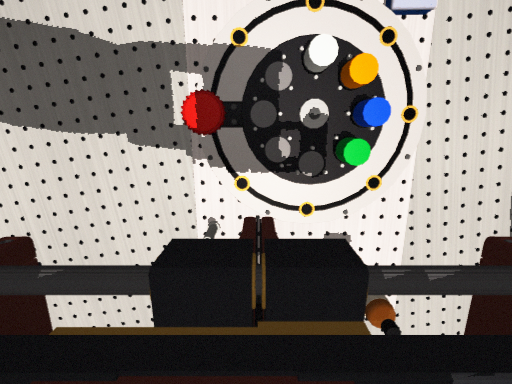

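The wrist picture shows the knob at (203,112) and the hub at (314,113). Seven brass holes are visible, and the clockwise target hole is at (239,37). Clockwise brings amber (361,68) to where blue (374,111) stands now, so the direction is confirmed.

Run:
```python
from h import *
from scipy.optimize import least_squares
o=np.load("w1.npy",allow_pickle=True).item();C=cam("wrist",o)
im=np.ascontiguousarray(cv2.imread("pics/w1.png")[...,::-1])
px=[(389,36),(409,114),(374,183),(307,209),(242,184),(239,37)]
P=[]
for x,y in px:
    c,s=blob(im,(105,120,120),(125,255,255),(x-14,y-14,x+15,y+15));c=np.array([s[0]+(s[2]-1)/2,s[1]+(s[3]-1)/2]);P.append(onz(C,c,55))
P=np.array(P)
k=np.array([0,1,2,3,4,7]) # not used beyond labels
ang=np.radians([45,0,-45,-90,-135,135])
f=lambda p:(P[:,:2]-(p[:2]+115*np.c_[np.cos(ang+p[2]),np.sin(ang+p[2])])).ravel()
r=least_squares(f,[604,11,-.14]);a=r.x;print("axis",a[:2],"yaw",np.degrees(a[2]));print(r.fun.reshape(-1,2))
c,s=blob(im,(80,150,120),(100,255,255),(170,70,235,150));print(c,s)
print("knob px",onz(C,c,110),"pred",a[:2]+115*np.array([np.cos(a[2]+np.pi),np.sin(a[2]+np.pi)]))
R=Ro.from_rotvec(o["orientation"]).as_matrix()
for th in np.radians([180,176,172,166,160,154,148,142,138,135,134]):
    K=a[:2]+115*np.array([np.cos(a[2]+th),np.sin(a[2]+th)]);d=R.T@(np.r_[K,110]-o["ee_pos"]);print(np.degrees(th),K,"tool",d/10)
print("toolx deg",np.degrees(np.arctan2(R[1,0],R[0,0])))
```

```text
axis [605.41  10.72] yaw -8.214022622546816
[[ 0.24  0.66]
 [ 0.1   0.15]
 [-0.14 -0.34]
 [ 0.09 -0.66]
 [-0.42 -0.23]
 [ 0.13  0.42]]
[196.27 108.9 ] [181  92  39  36 627]
knob px [486.62  30.96 110.  ] pred [491.59  27.16]
180.0 [491.59  27.16] tool [ 8.01 -5.5  11.26]
176.0 [493.02  35.05] tool [ 8.81 -5.48 11.26]
172.0 [494.99  42.84] tool [ 9.61 -5.4  11.26]
166.0 [498.95  54.2 ] tool [10.79 -5.17 11.26]
160.0 [504.08  65.09] tool [11.95 -4.82 11.26]
154.0 [510.32  75.39] tool [13.05 -4.36 11.26]
148.0 [517.6   84.97] tool [14.11 -3.78 11.26]
142.0 [525.84  93.75] tool [15.1  -3.09 11.26]
138.0 [531.82  99.1 ] tool [15.71 -2.58 11.26]
135.0 [536.55 102.83] tool [16.15 -2.16 11.26]
134.0 [538.17 104.01] tool [16.29 -2.02 11.26]
toolx deg 81.58354791315003
```

```bash
python3 -m inch '[{"xyz":[1.5,-1,1]},{"xyz":[4,-2.8,3]},{"xyz":[6.5,-4.5,6]},{"xyz":[7.7,-5.3,8.5]},{"xyz":[8.0,-5.5,9.8]},{"xyz":[8.0,-5.5,10.5]},{"xyz":[8.0,-5.5,11.0]},{"xyz":[8.0,-5.5,11.3]},{"xyz":[8.0,-5.5,11.6]},{"xyz":[8.0,-5.5,11.6]}]'
```

```text
$[0]: bad value
```

Spin is required in every row.

```bash
python3 -m inch '[{"xyz":[1.5,-1,1],"spin":0},{"xyz":[4,-2.8,3],"spin":0},{"xyz":[6.5,-4.5,6],"spin":0},{"xyz":[7.7,-5.3,8.5],"spin":0},{"xyz":[8.0,-5.5,9.8],"spin":0},{"xyz":[8.0,-5.5,10.5],"spin":0},{"xyz":[8.0,-5.5,11.0],"spin":0},{"xyz":[8.0,-5.5,11.3],"spin":0},{"xyz":[8.0,-5.5,11.6],"spin":0},{"xyz":[8.0,-5.5,11.6],"spin":0}]' 1
python3 - <<'E'
from h import *
im=ctrl.get_image("wrist");im2=ctrl.get_image("side")[130:280,180:380]
cv2.imwrite("pics/w2.png",np.hstack([im,cv2.resize(im2,(288,216)) if 0 else cv2.copyMakeBorder(cv2.resize(im2,(280,210)),0,174,0,0,cv2.BORDER_CONSTANT)])[...,::-1])
E
```

```text
t: 2.95
ee_pos: [491.7, 26.7, 106.9]
orientation: [-2.378, -2.05, -0.0]
ft_force: [-2.2, 0.5, 5.2]
width: 0.6
```

View pics/w2.png

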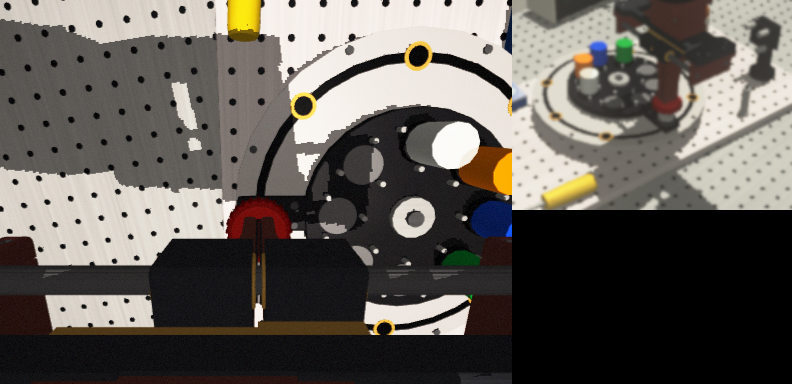

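The picture shows the fingertips centred on the knob, with the rim around (232–290, 200–240). The side view agrees, and the 5.2 N at 3 mm depth fits the spring. Next I press to the stop.

```bash
python3 -m inch '[{"xyz":[0,0.05,0.3],"spin":0},{"xyz":[0,0.05,0.6],"spin":0},{"xyz":[0,0.05,0.9],"spin":0},{"xyz":[0,0.05,1.05],"spin":0},{"xyz":[0,0.05,1.1],"spin":0},{"xyz":[0,0.05,1.1],"spin":0},{"xyz":[0,0.05,1.1],"spin":0}]'
```

```text
t: 3.75
ee_pos: [492.0, 26.6, 97.2]
orientation: [-2.378, -2.05, -0.0]
ft_force: [-7.2, 0.9, 15.5]
width: 0.2
```

Stop reached at 97.2. Now I drag it clockwise along the arc, checking part-way.

```bash
python3 -m inch '[{"xyz":[0.2,0,0.12],"spin":1},{"xyz":[0.6,0.01,0.12],"spin":3},{"xyz":[1.0,0.04,0.12],"spin":5},{"xyz":[1.6,0.1,0.12],"spin":8},{"xyz":[2.2,0.2,0.12],"spin":11},{"xyz":[2.78,0.33,0.12],"spin":14},{"xyz":[3.36,0.49,0.12],"spin":17},{"xyz":[3.94,0.68,0.12],"spin":20},{"xyz":[4.5,0.9,0.12],"spin":23},{"xyz":[5.04,1.14,0.12],"spin":26},{"xyz":[5.58,1.42,0.12],"spin":29},{"xyz":[6.1,1.72,0.12],"spin":32},{"xyz":[6.1,1.72,0.12],"spin":32}]'
python3 - <<'E'
from h import *
o=ctrl.get_obs();im=ctrl.get_image("wrist");im2=ctrl.get_image("side")[130:280,180:380];print(o["qpos"])
cv2.imwrite("pics/w3.png",np.hstack([im,cv2.copyMakeBorder(cv2.resize(im2,(280,210)),0,174,0,0,cv2.BORDER_CONSTANT)])[...,::-1])
E
```

```text
t: 5.05
ee_pos: [519.1, 85.5, 97.2]
orientation: [-2.852, -1.313, -0.003]
ft_force: [-4.1, 4.6, 11.4]
width: 0.6
[0.14 0.47 1.93 0.   0.75 0.84]
```

View pics/w3.png

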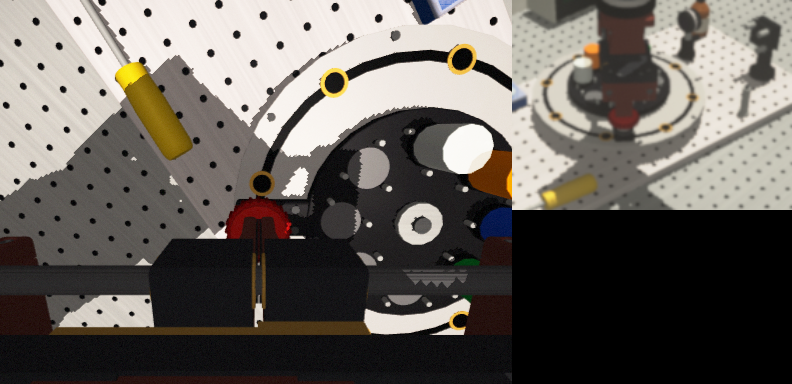

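The table follows with no slip: the view relative to the tool is unchanged, with the knob still at (260,220) and the hub at (420,224). The driver handle at (150,110) is clear. Now the last 12°, then a slow straight release.

```bash
python3 -m inch '[{"xyz":[0.3,0,0.12],"spin":1},{"xyz":[0.8,0.02,0.12],"spin":4},{"xyz":[1.3,0.05,0.12],"spin":7},{"xyz":[1.8,0.11,0.12],"spin":9},{"xyz":[2.2,0.17,0.12],"spin":11},{"xyz":[2.45,0.2,0.12],"spin":12},{"xyz":[2.45,0.2,0.12],"spin":12},{"xyz":[2.45,0.2,0.12],"spin":12}]'
python3 - <<'E'
from h import *
o=ctrl.get_obs();d=o["ee_pos"][:2]-[605.41,10.72];print(np.hypot(*d),np.degrees(np.arctan2(d[1],d[0]))+8.21)
E
```

```text
t: 5.95
ee_pos: [538.2, 103.0, 97.4]
orientation: [-2.974, -1.009, -0.009]
ft_force: [-0.4, 1.2, 7.9]
width: 0.6
114.14126739947949 134.28345381547868
```

```bash
python3 -m inch '[{"xyz":[-0.05,0,-0.2],"spin":0},{"xyz":[-0.05,0,-0.4],"spin":0},{"xyz":[-0.05,0,-0.6],"spin":0},{"xyz":[-0.05,0,-0.8],"spin":0}]'
python3 - <<'E'
from h import *
o=ctrl.get_obs();print(o["ft_force"])
E
python3 -m inch '[{"xyz":[0,0,-0.3],"spin":0},{"xyz":[0,0,-0.7],"spin":0},{"xyz":[0,0,-1.2],"spin":0},{"xyz":[0,0,-3],"spin":0},{"xyz":[-1,0,-5],"spin":0},{"xyz":[-4,0,-8],"spin":0},{"xyz":[-8,0,-11],"spin":0},{"xyz":[-11,0,-12],"spin":0},{"xyz":[-12,0,-12],"spin":0},{"xyz":[-12,0,-12],"spin":0}]'
python3 - <<'E'
from h import *
o=ctrl.get_obs();im=ctrl.get_image("wrist");s=ctrl.get_image("side");np.save("w4.npy",o,allow_pickle=True)
cv2.imwrite("pics/w4.png",im[...,::-1]);cv2.imwrite("pics/side4.png",s[...,::-1])
sc=ctrl.get_image("scene");cv2.imwrite("pics/scene4.png",sc[...,::-1])
E
```

```text
t: 6.35
ee_pos: [538.4, 103.0, 106.2]
orientation: [-2.973, -1.009, -0.012]
ft_force: [-1.9, 1.3, 4.6]
width: 0.6
[-1.91  1.34  4.57]
t: 7.35
ee_pos: [441.9, 28.9, 225.5]
orientation: [-2.975, -1.007, -0.013]
ft_force: [0.7, -0.4, 0.0]
width: 0.4
```

View pics/w4.png

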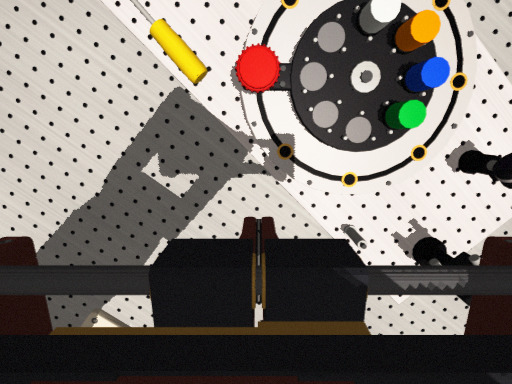

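View pics/side4.png

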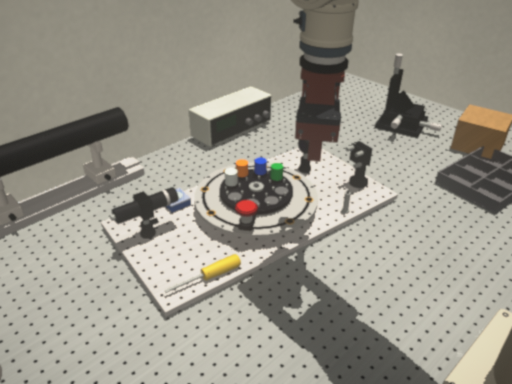

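The wrist view shows the knob at (258,68), the hub at (366,76), and all glasses standing. In the side view the knob is at (247,207) and amber at (242,168), where blue stood. The driver, mirror and laser are unmoved. I check the height and angle numerically.

Run:
```python
from h import *
ld=lambda n:np.ascontiguousarray(cv2.imread(f"pics/{n}.png")[...,::-1])
A,B=cam("scene"),cam("side");W=cam("wrist",np.load("w4.npy",allow_pickle=True).item())
lo,hi=(80,130,110),(100,255,255)
v,r=blob(ld("side4"),lo,hi,(225,190,275,225));v0,_=blob(ld("side0"),lo,hi,(270,185,320,220))
w,q=blob(ld("w4"),(80,170,150),hi,(225,30,290,105));print(v,w,r,q)
X=tri(W,w,B,v);print("knob",X)
ax=np.array([605.41,10.72])
for h in(108,98):
  P=onz(B,v,h);d=P[:2]-ax;print(h,P,np.hypot(*d),np.degrees(np.arctan2(d[1],d[0]))+8.21)
for n,C,u in(("side",B,v),("wrist",W,w)):
  for h in(98,108):
    print(n,h,u-proj(C,np.r_[ax+115*np.array([np.cos(np.radians(126.79)),np.sin(np.radians(126.79))]),h]))
print("side0 ref 108",v0-proj(B,(491.59,27.16,108)))
s0,s4=ld("scene0"),ld("scene4")
cv2.imwrite("pics/cmp.png",cv2.resize(np.hstack([s0[110:310,70:410]]+[s4[110:310,70:410]]),(800,235*1),interpolation=cv2.INTER_CUBIC)[...,::-1])
```

```text
[245.85 206.52] [257.54  67.75] [235 199  23  15 246] [ 235   44   46   48 1583]
knob [538.29 104.3  107.38]
108 [538.03 105.   108.  ] 115.88345608628643 133.76523603478347
98 [547.71  95.97  98.  ] 102.93874914259766 132.30125966859086
side 98 [-1.37 -4.  ]
side 108 [-1.36  0.13]
wrist 98 [-0.1  -3.62]
wrist 108 [-0.1  -1.47]
side0 ref 108 [-0.92  0.15]
```

View pics/cmp.png

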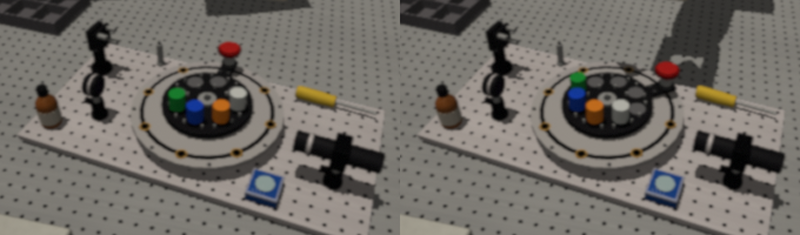

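Side by side, before and after, amber now stands where blue was, in line with the laser. Green, blue and clear are upright, and nothing else has moved. The knob centre triangulates at 107.4 mm, against 107.7 mm when seated at the start, so the plunger is fully up in the next hole.

```bash
python3 -c "
from workcell import ctrl
print(ctrl.get_obs()['ft_force']);print(ctrl.close_job())"
```

```text
[ 0.1738531  -0.22027226 -0.03886104]
the job is handed in; nothing more can be done
None
```

The amber glass is in the laser beam and the table is locked in the next hole. I pressed the plunger to its stop with the closed fingertips at about 15 N. I then dragged the knob 45° clockwise by pressing only, and let the plunger spring up. The arm was backed clear before I handed the job in at about 7.5 s.

- **Plunger:** the knob centre triangulated at 107.4 mm, against 107.7 mm when seated at the start. The knob also followed the fingertips up past 106 mm, still pushing at 4.6 N, so it is up in the hole rather than held down by the plate.
- **Table angle:** the side camera put the knob about 1.2° beyond the nominal hole, or about 0.4° (under 1 mm) once its offset on the knob at the start is allowed for. The wrist camera agreed with the hole sideways to 0.1 px. It was 1.5 px off along the other image axis, which is within the 2 mm calibration.
- **Surroundings:** all four glasses stand upright, and the other things on the breadboard looked unmoved. The wrist force was near zero at hand-in.

No check failed. My first press command was refused because its rows had no "spin" value, and nothing moved.

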